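Score a round on the sage green tally counter

TASK

The sage green player has just won a round of spinning tops: score it on the counter with the sage green lever by swinging that lever by its peg all the way to its stop, pausing there for a moment, and letting it spring back to rest. Leave the orange lever alone.

Things in the scene. Friction and masses are not known exactly. Their poses are not given: they have to be found in the camera images.
- green_counter: Scorekeeper stuck fast to the table by a suction foot: white housing 100 (x) x 110 (y) x 50 mm high, aluminium top plate, sage green lever. Origin: centre of its underside; z up; the dark window faces -x. The lever turns on a vertical axis at x = +20, y = 0 mm; its boss (26 mm across) rises to 66 mm. Turned up to 35 degrees, left or right of its twin.
- green_peg (a point): Centre of the top (98 mm above the table) of the sage green lever's upright round peg, 16 mm in diameter, free above the flat arm's top at 64 mm, 55 mm from the axis. In the counter's frame it rests at x = -25, y = +31 mm and swings by way of x = -35, y = 0 to the stop at x = -25, y = -31 mm. Two small steel pins (60 mm) mark rest and stop. Push it sideways or pinch it.
- green_lever (a joint): Angle of the sage green lever: 0 at rest, 1.2 rad at its stop, growing anticlockwise seen from above. A spring returns it to 0 whenever it is let go; the push needed at the peg grows from about 0.7 N at rest to 2.8 N at the stop.
- orange_lever (a joint): Angle of the lever of the twin counter, identical but for its orange lever and peg, at least 180 mm away (centre to centre): 0 at rest. To be left alone.

How it is judged (in metres and radians):
On the way:
1. the sage green lever is at its stop for a moment (value of joint green_lever above 1.03 rad), for 0.1 s.
At the end, for the whole second after the job is handed in: After having been swung to within 0.17 rad (10 degrees) of its stop for 0.1 s, the sage green lever is back within 0.15 rad of rest, and the orange lever is within 0.15 rad of rest (value of joint each of green_lever, orange_lever below 0.15 rad); the robot touches nothing.
It fails at once if the orange lever is swung (beyond 0.2 rad) (value of joint orange_lever above 0.2 rad).
It also fails if it takes over 32 s, if anything falls off the work surface, if the arm or the gripper's body presses on something with over 40 N, if the wrist force passes 120 N, or if a joint passes its speed limit or range.

ROBOT

A 6-joint arm with a two-finger parallel gripper is mounted at the origin on the work surface. World frame = base frame: x ahead of the robot, y to its left, z up, the work surface at z = 0. Lengths are in m, angles in degrees, forces in N, time in s.
With the tool pointing down it reaches from about 0.3 to 0.75 m from the base axis. Payload 8.5 kg.
Tool frame: the origin (TCP) lies between the finger pads; the fingertips stand env.finger_overhang ahead of it and the grasp point (between the pads) lies 2 mm behind it (env.finger_overhang is the distance from the TCP to the fingertips, in m); z points along the fingers, y is the line along which they close (so a half turn about z gives the same grasp; the last joint's range is limited). The gripper opens to 85 mm and grips with 20 to 120 N. Pads are 22 mm wide; open, the fingers measure 114 mm over their backs; the gripper's body (76 mm by 85 mm) begins 54 mm behind the grasp point. The pads swing forward as they close: fully open they stand 13 mm farther back than shut.
Start: joints at [61.347, 21.807, 74.336, -0, 83.858, -12.336], TCP at [0.155, 0.528, 0.248] pointing down, gripper open.
Joint ranges: [-178.18, 178.18], [-50.72, 133.34], [12.68, 142.11], [-81.47, 261.47], [9.98, 163.14], [-165.26, 165.26]. Speed limits (degrees/s): [136.94, 136.94, 180, 180, 180, 180].

INTERFACE

Orientations are given as a 3x3 rotation matrix whose columns are the frame's x, y, z axes.
In Python, from rig import env gives the robot as it stands. The module is installed in compiled form; this text tells all that it offers.
- The arm moves only by the tool jog_arm, never from a script. Its arguments are lists of equal length, an entry for each row: "hand": the finger opening in m, from 0 to 0.0854; "travel": the shift along the world's x, y, z in m, a list of three; "yaw": the turn about the world's z in rad. A call has exactly 5 rows; each row shifts and turns the commanded pose from where the row before left it; what a row does not reach is not made up. A row lasts 1/8 s, in which the tool goes at most 62.5 mm and 10.7 degrees, less where a joint would pass 70% of its speed; a pose out of reach is approached as far as the arm can. A call is refused whole if a number of a shift passes 0.0625 or a number of a turn 0.188, either way. A call with a gripper value outside its range is refused whole. The fingers move at their own pace and stop on an object; "grip_force" is the grip in N (left out, the last holds). Time passes only in rows, so rows that do not move let the fingers close, or fill a call up. It gives the time, the measured TCP pose, the force, the opening and the grip force at its end, in the units of the state.
- env.observe(): the state, without advancing time (a new reading comes with each control period).
- env.get_image(name): name is "scene" or "top"; returns the picture (400x640x3 uint8, red, green, blue); there is no depth.
- env.calibration(name): a dict with "fx", "fy", "cx", "cy" (pixels), "position" and "rotation" of the camera in the world. Camera axes: x right, y down, z forward; pixel columns grow to the right and rows downward; lengths in m; the calibration is good to about 2 mm. A picture is of the moment at which its call begins. calibration takes no time and is no camera call.
- env.close_job(): hands the job in; it is judged then, once.
The state is a dict: "time_s": time; "q": joint angles; "qvel": joint speeds; "joint_efforts": joint torques, N m; "position": TCP position; "tool_rot": TCP orientation; "ft_force": force on the tool from outside, world axes, zero at the start; "wrist_torque": the same for the moment, N m; "grip_width": finger opening in m; "gripper_force": force on a finger pad.
Only numpy, scipy, OpenCV 4.12 (cv2) and the standard library are available. Lean on these libraries where they do the work, as an engineer would, in place of code of your own. Each camera call takes 0.05 s, during which the arm holds its last target. There are 200 camera calls.

## Working session

There is one attempt and no reset: what is moved stays moved. The work goes in short steps, Python scripts to look and compute and a tool call to move; the robot and the scene stay as the last step left them, time stands still between calls to the robot, and variables do not carry over. Pictures are saved under pics/ and viewed, at most 10 in all, crops included, and the job is handed in when it is done.

Besides the shell and the picture viewer there is one more tool, called after "Emit:" as a command line: name --pt "numbers of a row" for each row, then --argument value for the rest. jog_arm: Moves the arm, as the interface text tells. Its arguments: {"type":"object","properties":{"hand":{"type":"array"},"travel":{"type":"array"},"yaw":{"type":"array"},"grip_force":{"type":"number"}},"required":["hand","travel","yaw"]}

```bash
mkdir -p pics; python3 - <<'E'
from rig import env
import cv2
for n in("top","scene"):
    im=env.get_image(n); cv2.imwrite(f"pics/{n}0.png",im[:,:,::-1]); c=env.calibration(n); print(n,c)
s=env.observe(); print(s["time_s"],s["position"],s["tool_rot"],env.finger_overhang,s["grip_width"])
E
```

```text
top {'fx': 419.0644947425286, 'fy': 419.0644947425286, 'cx': 322.5998431773986, 'cy': 192.97677742916446, 'position': array([ 0.41882671, -0.01911515,  0.74196431]), 'rotation': array([[ 0.05246188, -0.97747895,  0.20440805],
       [-0.99860965, -0.05240608,  0.00569011],
       [ 0.00515026, -0.20442237, -0.97886923]])}
scene {'fx': 459.14400131311766, 'fy': 459.14400131311766, 'cx': 323.7537597774812, 'cy': 203.98200970692204, 'position': array([ 0.94647142, -0.1991497 ,  0.60067021]), 'rotation': array([[ 0.45839464,  0.6751565 , -0.57796025],
       [ 0.88857445, -0.36103983,  0.28299415],
       [-0.01760133, -0.64328371, -0.76542554]])}
0.1 [0.15442453 0.52763658 0.24778103] [[-9.59723234e-01  2.80946550e-01 -5.91679218e-04]
 [ 2.80947055e-01  9.59722633e-01 -1.10410198e-03]
 [ 2.57654295e-04 -1.22586286e-03 -9.99999215e-01]] 0.017 0.0854682480333569
```

View pics/top0.png

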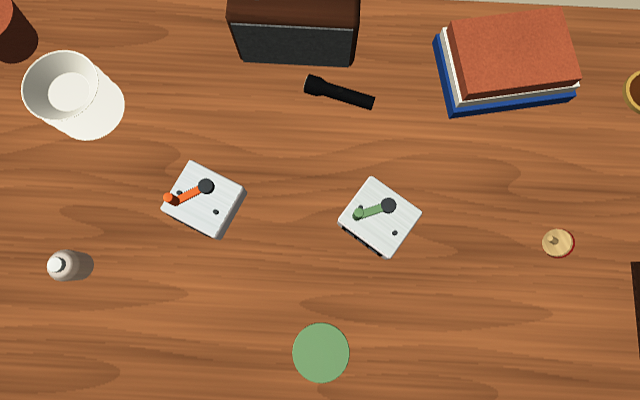

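View pics/scene0.png

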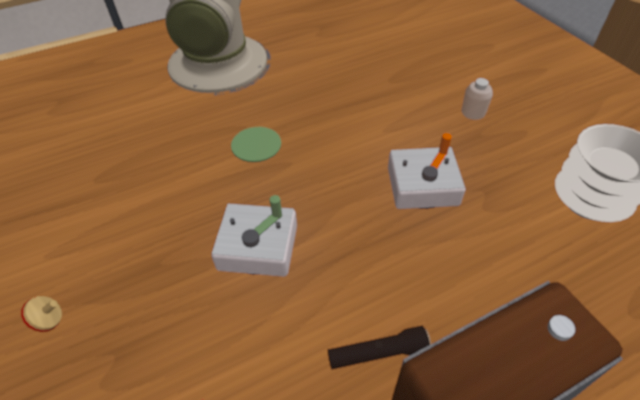

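The top view shows the green counter's boss near (388,205), its peg near (358,214) and the orange lever at about (168,198)–(206,186). In the scene view the green peg's top is near (275,198) and its boss near (251,238).

```bash
cat > h.py <<'E'
import cv2, numpy as np
from rig import env
def ray(n,px,z):
    c=env.calibration(n); d=c["rotation"]@[(px[0]-c["cx"])/c["fx"],(px[1]-c["cy"])/c["fy"],1]
    p=c["position"]; return p+d*(z-p[2])/d[2]
def blob(m,near,box=40):
    k,l,st,ce=cv2.connectedComponentsWithStats(m.astype(np.uint8))
    i=min((i for i in range(1,k) if st[i,4]>25),key=lambda i:np.hypot(*(ce[i]-near)))
    return ce[i],st[i],l==i
E
python3 - <<'E'
from h import *
for n,b,g in(("top",(388,205),(372,210)),("scene",(251,238),(266,215))):
    im=cv2.imread(f"pics/{n}0.png"); h=cv2.cvtColor(im,cv2.COLOR_BGR2HSV)
    dark=(h[...,2]<95)&(h[...,1]<70)
    c,st,_=blob(dark,b); P=ray(n,c,.066); print(n,"boss",c,st,P.round(4))
    gm=(h[...,0]>40)&(h[...,0]<80)&(h[...,1]>60)
    c,st,m=blob(gm,g); print("green",c,st)
    print("\n".join(f"{y} {np.flatnonzero(m[y])[[0,-1]]}" for y in np.flatnonzero(m.any(1))))
    x,y=(b[0]-45,b[1]-45)
    cv2.imwrite(f"pics/{n}c.png",cv2.resize(im[y:y+75,x:x+100],None,fx=5,fy=5))
a=cv2.imread("pics/topc.png");b=cv2.imread("pics/scenec.png");cv2.imwrite("pics/c.png",cv2.resize(np.hstack([a,b]),(800,300)))
E
```

```text
top boss [388.09444444 205.1       ] [381 198  15  15 180] [ 0.5455 -0.1235  0.066 ]
green [366.19008264 211.73553719] [353 204  30  16 242]
204 [380 380]
205 [377 380]
206 [374 380]
207 [371 380]
208 [358 381]
209 [356 382]
210 [355 382]
211 [354 381]
212 [354 378]
213 [353 375]
214 [353 372]
215 [353 369]
216 [353 366]
217 [353 363]
218 [354 360]
219 [355 358]
scene boss [250.50691244 238.11059908] [243 230  16  17 217] [ 0.55   -0.1237  0.066 ]
green [270.98316498 214.4006734 ] [256 196  25  37 297]
196 [273 276]
197 [272 277]
198 [271 278]
199 [271 278]
200 [271 279]
201 [271 278]
202 [271 278]
203 [272 278]
204 [272 279]
205 [272 279]
206 [272 279]
207 [273 279]
208 [273 279]
209 [273 279]
210 [273 279]
211 [273 279]
212 [273 280]
213 [273 280]
214 [273 280]
215 [272 280]
216 [270 279]
217 [269 278]
218 [268 276]
219 [267 275]
220 [266 274]
221 [264 274]
222 [263 272]
223 [262 271]
224 [261 269]
225 [260 268]
226 [259 267]
227 [257 266]
228 [256 265]
229 [256 264]
230 [257 263]
231 [258 261]
232 [259 260]
```

View pics/c.png

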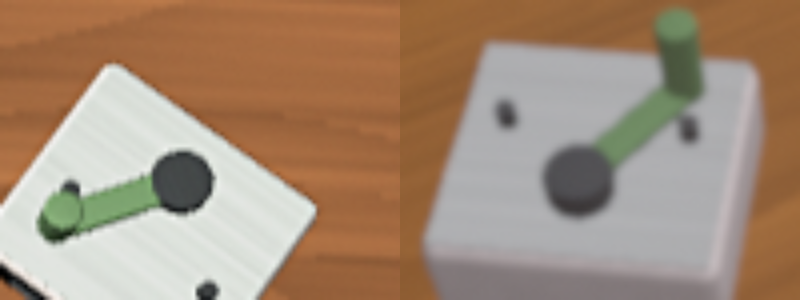

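The crops show the top-view peg's top at about (358.5,213), and the scene-view peg's top at (275,199.5).

```bash
python3 - <<'E'
from h import *
A=(ray("top",(388,205),.066)+ray("scene",(250.5,238),.066))[:2]/2
t=ray("top",(358.5,213),.098);s=ray("scene",(275,199.5),.098);print(t,s)
P=(t+s)[:2]/2; r=P-A; print(A,P,np.hypot(*r),np.degrees(np.arctan2(r[1],r[0])))
a0=np.arctan2(r[1],r[0]); yaw=a0-np.arctan2(31,-45); print("counter yaw",np.degrees(yaw))
for a in np.linspace(0,1.2,9): print(round(a,2),(A+.055*np.array([np.cos(a0+a),np.sin(a0+a)])).round(4))
o=ray("top",(168,198),.098);print("orange peg",o)
E
```

```text
[ 0.5245239  -0.07278702  0.098     ] [ 0.52614521 -0.07159247  0.098     ]
[ 0.54773096 -0.12345786] [ 0.52533455 -0.07218974] 0.055946570702681886 113.59804741760303
counter yaw -31.839427933515182
0.0 [ 0.5257 -0.0731]
0.15 [ 0.5184 -0.0769]
0.3 [ 0.5118 -0.0818]
0.45 [ 0.506  -0.0877]
0.6 [ 0.5011 -0.0943]
0.75 [ 0.4973 -0.1016]
0.9 [ 0.4946 -0.1094]
1.05 [ 0.4931 -0.1175]
1.2 [ 0.4928 -0.1257]
orange peg [0.53235472 0.2254879  0.098     ]
```

Emit:
jog_arm --hand '[0.045, 0.045, 0.045, 0.045, 0.045]' --pt "0.025 -0.04 0" --pt "0.025 -0.04 0" --pt "0.025 -0.04 0" --pt "0.025 -0.04 0" --pt "0.025 -0.04 0" --yaw '[-0.058, -0.058, -0.058, -0.058, -0.058]' --grip_force 20

```text
time_s: 0.72
position: [0.28, 0.3264, 0.2482]
tool_rot: [[-0.838, 0.545, -0.0], [0.545, 0.838, -0.0], [0.0, -0.0, -1.0]]
ft_force: [1.7, 0.9, -0.1]
grip_width: 0.0453
gripper_force: 0.0
```

Emit:
jog_arm --hand '[0.045, 0.045, 0.045, 0.045, 0.045]' --pt "0.025 -0.04 0" --pt "0.025 -0.04 0" --pt "0.025 -0.04 0" --pt "0.025 -0.04 0" --pt "0.025 -0.04 0" --yaw '[-0.058, -0.058, -0.058, -0.058, -0.058]'

```text
time_s: 1.35
position: [0.405, 0.1264, 0.2482]
tool_rot: [[-0.647, 0.762, -0.0], [0.762, 0.647, 0.0], [0.0, -0.0, -1.0]]
ft_force: [1.0, 0.8, -0.8]
grip_width: 0.0445
gripper_force: 0.0
```

Emit:
jog_arm --hand '[0.045, 0.045, 0.045, 0.045, 0.045]' --pt "0.03 -0.05 0" --pt "0.03 -0.05 0" --pt "0.03 -0.05 0" --pt "0.03 -0.05 0" --pt "0 0 0" --yaw '[-0.073, -0.073, -0.073, -0.073, 0]'

```text
time_s: 1.98
position: [0.5256, -0.0752, 0.2472]
tool_rot: [[-0.398, 0.917, -0.001], [0.917, 0.398, 0.0], [0.001, -0.001, -1.0]]
ft_force: [-0.8, 1.6, -0.5]
grip_width: 0.0452
gripper_force: 0.0
```

Emit:
jog_arm --hand '[0.045, 0.045, 0.045, 0.045, 0.045]' --pt "0 0.002 -0.03" --pt "0 0 -0.04" --pt "0 0 -0.03" --pt "0 0 -0.02" --pt "0 0 0" --yaw '[0, 0, 0, 0, 0]'

```text
time_s: 2.6
position: [0.5235, -0.0692, 0.1273]
tool_rot: [[-0.403, 0.915, -0.003], [0.915, 0.403, 0.001], [0.002, -0.002, -1.0]]
ft_force: [0.2, 0.6, 0.8]
grip_width: 0.0451
gripper_force: 0.0
```

```bash
python3 - <<'E'
from h import *
f=lambda n,x,y:cv2.resize(env.get_image(n)[y:y+100,x:x+100,::-1],(400,400))
cv2.imwrite("pics/d.png",np.hstack([f("top",310,160),f("scene",220,150)]))
E
```

```text
(no output)
```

View pics/d.png

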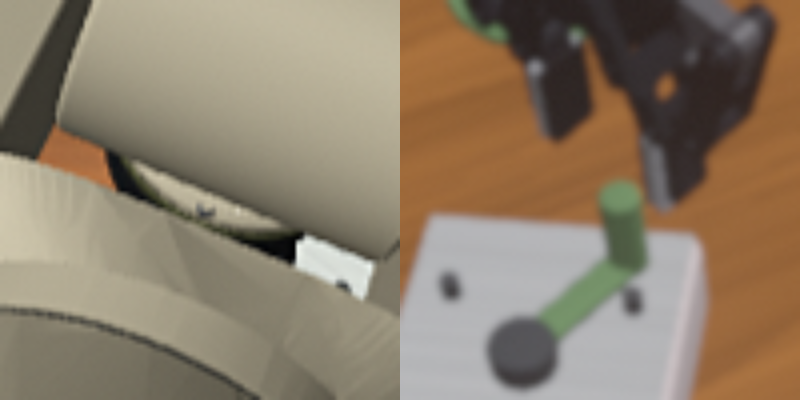

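The crop shows the peg's top below and ahead of the two fingertips, which sit near scene pixels (259,184) and (285,202). The peg's top is near (275,199).

```bash
python3 - <<'E'
from h import *
s=env.observe();print(s["position"],s["tool_rot"][:,1])
for z in(.110,.118):
    print(z,ray("scene",(259,183.5),z),ray("scene",(285,201),z), ray("scene",(272,192.3),z))
E
```

```text
[ 0.52458789 -0.06973104  0.12904822] [9.15227589e-01 4.02936998e-01 4.86650649e-04]
0.11 [ 0.49691304 -0.08301701  0.11      ] [ 0.54539353 -0.06330808  0.11      ] [ 0.5216554 -0.0730319  0.11     ]
0.118 [ 0.50424274 -0.08491047  0.118     ] [ 0.5519328  -0.06552288  0.118     ] [ 0.5285817  -0.07508816  0.118     ]
```

Emit:
jog_arm --hand '[0.045, 0.045, 0.045, 0.045, 0.045]' --pt "0.001 -0.003 0" --pt "0 0 -0.015" --pt "0 0 -0.015" --pt "0 0 -0.01" --pt "0 0 0" --yaw '[0, 0, 0, 0, 0]'

```text
time_s: 3.32
position: [0.5253, -0.0731, 0.0877]
tool_rot: [[-0.402, 0.916, -0.001], [0.916, 0.402, 0.001], [0.001, -0.001, -1.0]]
ft_force: [-0.5, 0.5, 0.1]
grip_width: 0.0449
gripper_force: 0.0
```

```bash
python3 - <<'E'
from h import *
f=lambda n,x,y:cv2.resize(env.get_image(n)[y:y+100,x:x+100,::-1],(500,500))
cv2.imwrite("pics/e.png",f("scene",220,150))
s=env.observe();print(s["position"],s["ft_force"])
E
```

```text
[ 0.52556885 -0.07319793  0.08827163] [ 0.05950786  0.13333207 -0.0184356 ]
```

View pics/e.png

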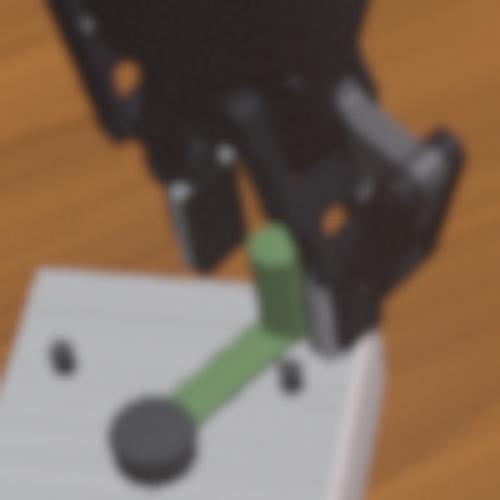

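The peg stands between the two fingers. I'll narrow them into a loose cage and follow the arc.

Emit:
jog_arm --hand '[0.025, 0.025, 0.025, 0.025, 0.025]' --pt "0 0 0" --pt "0 0 0" --pt "-0.0075 -0.004 0" --pt "-0.0065 -0.005 0" --pt "-0.006 -0.006 0" --yaw '[0, 0, 0.15, 0.15, 0.15]'

```text
time_s: 4.0
position: [0.5054, -0.088, 0.0886]
tool_rot: [[-0.764, 0.646, 0.001], [0.646, 0.764, 0.0], [-0.0, 0.001, -1.0]]
ft_force: [1.3, 0.7, -0.1]
grip_width: 0.0249
gripper_force: 0.8
```

Emit:
jog_arm --hand '[0.025, 0.025, 0.025, 0.025, 0.025]' --pt "-0.005 -0.0065 0" --pt "-0.004 -0.007 0" --pt "-0.0025 -0.008 0" --pt "-0.0015 -0.008 0" --pt "0 0 0" --yaw '[0.15, 0.15, 0.15, 0.15, 0]'

```text
time_s: 4.62
position: [0.4923, -0.1176, 0.0885]
tool_rot: [[-0.994, 0.109, -0.0], [0.109, 0.994, 0.001], [0.0, 0.001, -1.0]]
ft_force: [-1.4, 3.3, 1.6]
grip_width: 0.0255
gripper_force: 1.3
```

Emit:
jog_arm --hand '[0.025, 0.025, 0.025, 0.025, 0.025]' --pt "0 -0.008 0" --pt "0 -0.004 0" --pt "0 0 0" --pt "0 0 0" --pt "0 0 0" --yaw '[0.1, 0, 0, 0, 0]'

```text
time_s: 5.25
position: [0.4922, -0.1292, 0.0882]
tool_rot: [[-1.0, 0.009, -0.001], [0.009, 1.0, 0.001], [0.001, 0.001, -1.0]]
ft_force: [-3.2, 4.6, 1.8]
grip_width: 0.025
gripper_force: 2.2
```

```bash
python3 - <<'E'
from h import *
f=lambda n,x,y:cv2.resize(env.get_image(n)[y:y+100,x:x+100,::-1],(500,500))
cv2.imwrite("pics/f.png",f("scene",190,150))
s=env.observe();print(s["position"],s["ft_force"])
E
```

```text
[ 0.49215566 -0.12918238  0.08820319] [-3.02042648  4.99890955  1.49598776]
```

View pics/f.png

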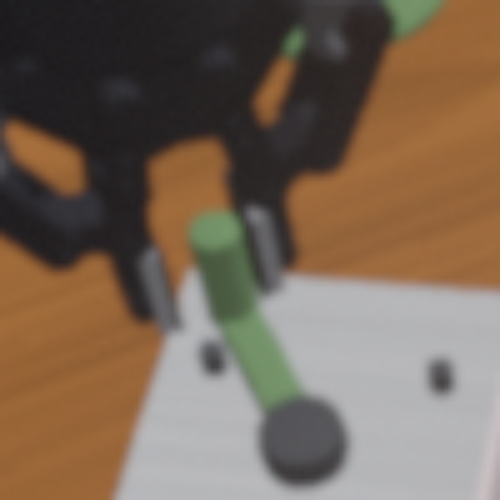

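The peg's top is now at scene pixel (233,196.5), and the arm is close to the stop pin. Next I'll work out the angle.

```bash
python3 - <<'E'
from h import *
A=ray("scene",(250.5,238),.066)[:2];t=ray("scene",(233,196.5),.098)[:2];s=ray("scene",(275,199.5),.098)[:2]
an=lambda v:np.arctan2(v[1],v[0]); print(t,t-A,np.hypot(*(t-A)),(an(t-A)-an(s-A))%(2*np.pi)); print(env.observe()["ft_force"])
E
```

```text
[ 0.49189389 -0.12339896] [-0.0579541   0.00021142] 0.05795448196371805 1.139592758587642
[-3.02042648  4.99890955  1.49598776]
```

Emit:
jog_arm --hand '[0.025, 0.025, 0.025, 0.025, 0.025]' --pt "0 -0.002 0" --pt "0 0 0" --pt "0 0 0" --pt "0 0.006 0" --pt "0 0.008 0" --yaw '[0, 0, 0, 0, -0.1]'

```text
time_s: 5.92
position: [0.4932, -0.1177, 0.0884]
tool_rot: [[-0.994, 0.111, 0.002], [0.111, 0.994, -0.001], [-0.002, -0.001, -1.0]]
ft_force: [0.9, 1.0, -0.0]
grip_width: 0.025
gripper_force: 1.0
```

Emit:
jog_arm --hand '[0.025, 0.025, 0.025, 0.025, 0.025]' --pt "0.0015 0.008 0" --pt "0.0025 0.008 0" --pt "0.004 0.007 0" --pt "0.005 0.0065 0" --pt "0 0 0" --yaw '[-0.15, -0.15, -0.15, -0.15, 0]'

```text
time_s: 6.55
position: [0.5064, -0.0882, 0.0886]
tool_rot: [[-0.761, 0.649, 0.002], [0.649, 0.761, -0.001], [-0.002, 0.0, -1.0]]
ft_force: [1.4, 1.6, 0.5]
grip_width: 0.0255
gripper_force: 0.7
```

Emit:
jog_arm --hand '[0.025, 0.025, 0.025, 0.025, 0.025]' --pt "0.006 0.006 0" --pt "0.0065 0.005 0" --pt "0.0075 0.004 0" --pt "0 0 0" --pt "0 0 0" --yaw '[-0.15, -0.15, -0.15, 0, 0]'

```text
time_s: 7.18
position: [0.5253, -0.0735, 0.0883]
tool_rot: [[-0.406, 0.914, -0.0], [0.914, 0.406, -0.0], [-0.0, -0.0, -1.0]]
ft_force: [0.5, -0.5, -0.2]
grip_width: 0.0249
gripper_force: 0.0
```

Now I'll open the fingers and lift clear.

Emit:
jog_arm --hand '[0.045, 0.045, 0.045, 0.045, 0.045]' --pt "0 0 0" --pt "0 0 0" --pt "0 0 0.03" --pt "0 0 0.05" --pt "0 0 0.05" --yaw '[0, 0, 0, 0, 0]'

```text
time_s: 7.8
position: [0.5252, -0.0732, 0.2197]
tool_rot: [[-0.403, 0.915, -0.0], [0.915, 0.403, 0.0], [0.0, -0.0, -1.0]]
ft_force: [0.5, 0.6, 0.1]
grip_width: 0.0449
gripper_force: 0.0
```

```bash
python3 - <<'E'
from h import *
cv2.imwrite("pics/g.png",env.get_image("scene")[:,:,::-1])
E
```

```text
(no output)
```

View pics/g.png

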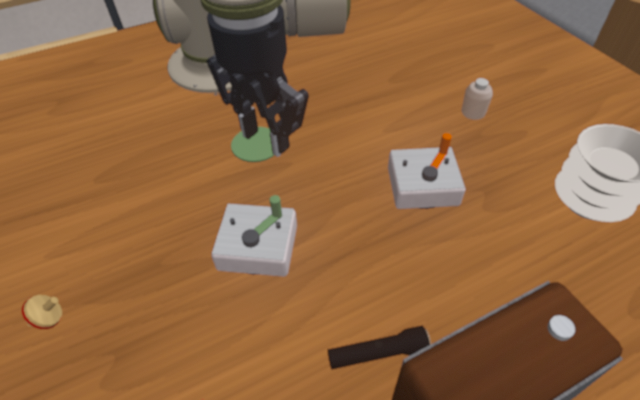

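The green peg is back at (275,199), the orange peg hasn't moved from (446,137), and the gripper is clear of everything.

```bash
python3 -c "
from rig import env
print(env.close_job())"
```

```text
the job is handed in; nothing more can be done
None
```

I swung the sage green lever to about 1.14 rad by camera estimate (1.03 needed), held it there, and let it return to rest; the orange lever was not touched, and the job was handed in about 8 s in, with no verdict shown.

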